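# Slide the gauge carrier home and latch it

## Task

Push the carrier board, with the ring gauge riding on it, along its rails until it drops into the locating notches and sits flat, then push the swing latch fully across over the board to lock it. Do it all by pushing with the fingers: lift nothing, do not touch the ring gauge, and leave everything else on the bench where it is.

Things in the scene. Friction and masses are not known exactly. Their poses are not given: they have to be found in the camera images.
- fixture: Rail fixture bolted down: dark steel slab 180 (its x) x 400 (its y) x 24 mm high, origin at the centre of its underside, z up; its +y points roughly to the robot's left (yaw within 0.3 rad). Two bright tracks along y, tops 30 mm above the bench, |x| 16 to 56 mm, open channel between. Guide strips (inner faces x = +-57 mm, tops at 46 mm) keep the board straight with 2 mm play.
- home (a point): Where the carrier's origin lies when home: fixture x = 0, y = +70 mm, 24 mm above the bench. The board slides towards the fixture's +y. Each track has an outer notch at fixture y = +120 and an inner one at y = +20 mm, each 22 mm long and 6 mm deep; all four feet drop in together, and the notches' far walls then stop the board.
- carrier: Loose aluminium board, about 0.55 kg, 110 (x) x 120 (y) mm, axes as the fixture's within 2 degrees. Origin under its centre, level with the undersides of its feet: feet 0 to 10, plate 10 to 20 mm above it. Origin is 30 mm above the bench while it rides, 24 mm once dropped. Starts 70 to 130 mm short of home. With the gauge on it, sliding takes roughly 3 to 10 N.
- rib (a point): Centre of the outer (-y) face of the board's upright push rib: 70 mm along x, 10 mm thick, 20 to 50 mm above the carrier's origin, its face flush with the board's trailing edge at carrier y = -60 mm; this point is 35 mm above the carrier's origin. Over about 15 N against the notch walls, high on the rib, can pitch the board up.
- gauge: Blued steel ring gauge, outside diameter 60, bore 38, height 25 mm, about 0.35 kg, standing loose on the board within 6 mm of carrier x = 0, y = -5 mm; origin at the centre of its underside, 20 mm above the carrier's origin. It must ride along untouched.
- latch (a joint): Swing latch: flat bar 14 mm wide, 55 mm long from its vertical axis, 47 to 53 mm above the bench; it passes over the board (top 44 mm) only once that has dropped. Value in rad: 0 = bar along the fixture's +y (open), growing clockwise from above to 1.571 = along the fixture's +x, over the board, at its stop. Starts at 0 to 0.35, stays where left; about 1.2 N at the pin moves it.
- latch_axis (a point): On the latch's vertical axis, at the bar's underside 47 mm above the bench: fixture x = -78, y = +112 mm, on a post at the near side of the rails.
- latch_pin (a point): Centre of the top of the latch's upright round pin, diameter 12 mm, 42 mm from the latch axis; it rises from the bar (top 53 mm) to 77 mm above the bench.
- canister: Aluminium grease canister with knurled screw lid, diameter 66, height 70 mm, on the bench; origin at the centre of its underside. Leave alone.
- hammer: Copper-faced hammer lying beyond the fixture, 230 mm long along its y, head 90 mm wide, 32 mm high; origin under its middle. Leave alone.
- comb: Chrome pitch comb lying flat, 100 mm along its y, 20 mm wide, 5 mm thick; origin under its centre. Leave alone.
- cap_a: Grey plastic thread cap with ribbed edge, diameter 48, height 22 mm; origin at the centre of its underside. Leave alone.
- cap_b: Another such cap, diameter 48, height 22 mm; origin at the centre of its underside. Leave alone.
- plug: Upright steel plug gauge, diameter 46, height 55 mm; origin at the centre of its underside. Leave alone.
Mind the look-alikes: they are no part of the job. What is shaped like the carrier but orange or purple is not meant.

How it is judged:
On the way, in this order (a step that is already met when the one before it is completed fails the run):
1. the board has dropped into the notches, lying flat, with the latch not yet across (y of carrier in the frame of fixture between 0.064 and 0.076 m and x of carrier in the frame of fixture between -0.006 and 0.006 m and z of carrier in the frame of fixture below 0.0262 m and angle between carrier's own z axis and vertical below 0.03 rad and value of joint latch below 0.7 rad), for 0.2 s.
2. the latch is fully across over the board (value of joint latch above 1.4 rad), for 0.2 s.
At the end, for the whole second after the job is handed in: The board rests flat in its notches (origin within 6 mm of home along and across the rails, less than 26.2 mm above the bench, tilted under 0.03 rad), the ring gauge still stands on it within 25 mm of its centre, the latch is past 1.4 rad over the board, and all is at rest (y of carrier in the frame of fixture between 0.064 and 0.076 m and x of carrier in the frame of fixture between -0.006 and 0.006 m and z of carrier in the frame of fixture below 0.0262 m and angle between carrier's own z axis and vertical below 0.03 rad and horizontal distance between gauge and carrier below 0.025 m and z of gauge in the frame of carrier between 0.017 and 0.023 m and value of joint latch above 1.4 rad and linear speed of each of carrier, gauge below 0.02 m/s); the robot touches nothing.
It fails at once if the carrier board is lifted off its rails (z of carrier in the frame of fixture above 0.042 m).
It fails at once if the ring gauge is touched (contact force between any of the fingers, the arm and gauge above 0.5 N).
It fails at once if the ring gauge is lifted off, tipped or shoved about on the board (horizontal distance between gauge and carrier above 0.03 m or z of gauge in the frame of carrier above 0.032 m).
It fails at once if the canister, hammer, comb, plug gauge or a thread cap is moved by more than 20 mm (distance of any of canister, hammer, comb, cap_a, cap_b, plug from where it was at the start of the episode above 0.02 m).
It also fails if it takes over 54 s, if anything falls off the work surface, if the arm or the gripper's body presses on something with over 40 N, if the wrist force passes 120 N, or if a joint passes its speed limit or range.

## Robot

A 6-joint arm with a two-finger parallel gripper is mounted at the origin on the work surface. World frame = base frame: x ahead of the robot, y to its left, z up, the work surface at z = 0. Lengths are in m, angles in rad, forces in N, time in s.
With the tool pointing down it reaches from about 0.225 to 0.875 m from the base axis. Payload 3.4 kg.
Tool frame: the origin (TCP) lies on the centre line of the jaws, within the pads' length; the fingertips stand 8 mm ahead of it and the grasp point (between the pads) lies 11 mm behind it (ctrl.tip_extent is the distance from the TCP to the fingertips, in m); z points along the fingers, y is the direction in which the jaws open and shut (so a half turn about z gives the same grasp; the last joint's range is limited). The gripper opens to 85 mm and grips with 20 to 120 N. Pads are 22 mm wide; open, the fingers measure 114 mm over their backs; the gripper's body (76 mm by 85 mm) begins 54 mm behind the grasp point. The pads swing forward as they close: fully open they stand 13 mm farther back than shut.
Start: joints at [1.148, 0.276, 1.505, -0, 1.361, -0.121], TCP at [0.171, 0.549, 0.239] pointing down, gripper open.
Joint ranges: [-2.89, 2.89], [-0.75, 2.08], [0.22, 2.7], [-1.18, 4.32], [0.11, 2.71], [-2.7, 2.7]. Speed limits (rad/s): [2.57, 2.57, 3.14, 3.14, 3.14, 3.14].

## Interface

Orientations are given as a unit quaternion [w, x, y, z].
In Python, from rig import ctrl gives the robot as it stands.
- The arm moves only by the tool move_arm, never from a script. Its argument "series" is a list of rows, each an object with "slide": the shift along the tool's x, y, z in m, a list of three; "twist": the turn, a rotation vector about the tool's x, y, z in rad, a list of three; "fingers": the opening, from -1 (shut) to 1 (fully open). In form: [{"slide": [x, y, z], "twist": [ax, ay, az], "fingers": fingers}, ...]. A call has exactly 10 rows; each row is the pose to reach, as a shift and turn from the pose commanded when the call began, along the tool's axes at that moment; what a row does not reach only later rows make up. A row lasts 1/8 s, in which the tool goes at most 62.5 mm and 10.7 degrees, less where a joint would pass 70% of its speed; a pose out of reach is approached as far as the arm can. A call with a gripper value outside its range is refused whole. The fingers move at their own pace and stop on an object; "newtons" is the grip in N (left out, the last holds). Time passes only in rows, so rows that repeat a pose let the fingers close, or fill a call up. It gives the time, the measured TCP pose, the force and the opening at its end, in the units of the state.
- ctrl.sense(): the state, without advancing time (a new reading comes with each control period).
- ctrl.camera(name): name is "scene" or "top" or "wrist"; returns a dict with "frame" (420x560x3 uint8, blue, green, red), "depth" (420x560 float32, m along the optical axis (not along the pixel's ray), 0 where there is no reading), "intrinsics" (3x3 intrinsics, pixels), "pose" (4x4, takes a point from camera to world coordinates); the wrist camera has in their place "tool_from_camera" (4x4, takes a point from camera to tool coordinates, whose origin is the TCP and whose axes are the flange's). Camera axes: x right, y down, z forward; pixel columns grow to the right and rows downward; lengths in m; the calibration is good to about 2 mm. A picture is of the moment at which its call begins: read the wrist's pose just before it.
- ctrl.finish_job(): hands the job in, once; it reports no verdict.
The state is a dict: "clock": time; "qpos": joint angles; "qvel": joint speeds; "effort": joint torques, N m; "position": TCP position; "tcp_rot": TCP orientation; "ft_force": force on the tool from outside, world axes, zero at the start; "torque": the same for the moment, N m; "grip_width": finger opening in m.
Only numpy, scipy, OpenCV 4.12 (cv2) and the standard library are available. Lean on these libraries where they do the work, as an engineer would, in place of code of your own. Each camera call takes 0.05 s, during which the arm holds its last target. There are 200 camera calls.

## Working session

There is one attempt and no reset: what is moved stays moved. The work goes in short steps, Python scripts to look and compute and a tool call to move; the robot and the scene stay as the last step left them, time stands still between calls to the robot, and variables do not carry over. Pictures are saved under pics/ and viewed, about 8 in all and at most 12, crops included, and the job is handed in when it is done.

Besides the shell and the picture viewer there is one more tool, called after "Request:" as name(argument=value, ...), one argument or row to a line, values as JSON. move_arm: Moves the arm, as the interface text tells. Its arguments: {"type":"object","properties":{"series":{"type":"array"},"newtons":{"type":"number"}},"required":["series"]}

```bash
mkdir -p pics; ls
python3 - <<'E'
from rig import ctrl
import cv2,numpy as np
print(ctrl.sense())
a=[]
for n in("top","scene"):
    c=ctrl.camera(n); cv2.imwrite(f"pics/{n}0.png",c["frame"]); np.savez(f"{n}0.npz",**c)
    print(n,c["intrinsics"].tolist(),np.round(c["pose"],4).tolist(),c["depth"].min(),c["depth"].max())
E
```

```text
pics
{'clock': 0.0, 'qpos': array([ 1.14797739e+00,  2.76599680e-01,  1.50612530e+00,  2.54922243e-05,
        1.36070101e+00, -1.21014678e-01]), 'qvel': array([ 4.22145397e-04, -1.55284419e-03, -4.28730004e-04,  3.99839104e-05,
       -1.34256992e-04, -3.26182766e-04]), 'effort': array([-2.70290970e-03, -4.16766000e+01, -2.45803839e+01, -2.57246420e-04,
        1.07433010e-02,  4.62036169e-06]), 'position': array([0.1707092 , 0.54854193, 0.23844015]), 'tcp_rot': array([-2.58202609e-04,  1.50332646e-01,  9.88635046e-01, -8.79640266e-04]), 'ft_force': array([0.08818028, 0.02626366, 0.04352108]), 'torque': array([0.04580951, 0.01737804, 0.04694733]), 'grip_width': 0.0855548732044163}
top [[483.0041691372285, 0.0, 278.528984745099], [0.0, 483.0041691372285, 211.36467859862424], [0.0, 0.0, 1.0]] [[-0.0199, -0.9908, 0.1342, 0.3753], [-0.9996, 0.0226, 0.019, -0.0305], [-0.0218, -0.1337, -0.9908, 1.1639], [0.0, 0.0, 0.0, 1.0]] 0.0 2.096102
scene [[456.64661611432587, 0.0, 277.283442627692], [0.0, 456.64661611432587, 194.93386940772908], [0.0, 0.0, 1.0]] [[-0.1601, 0.5329, -0.8309, 1.5757], [0.9869, 0.1038, -0.1235, 0.1364], [0.0204, -0.8398, -0.5425, 0.7591], [0.0, 0.0, 0.0, 1.0]] 0.0 3.9999547
```

View pics/top0.png

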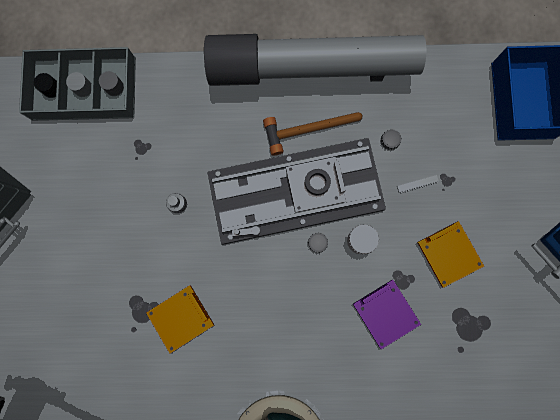

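View pics/scene0.png

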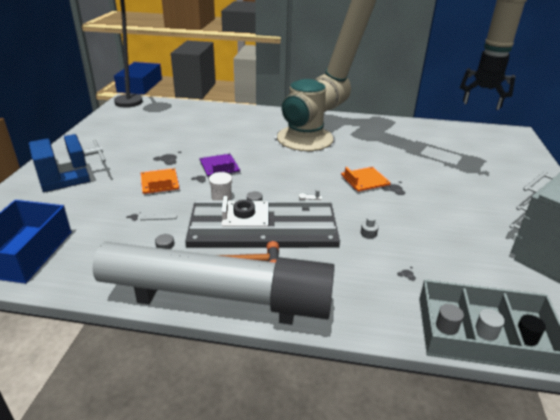

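The top view shows the fixture (corners about (208,172), (368,139), (385,211), (222,244)). The carrier with the ring is at (317,183), its rib on the right at (337,177), and the latch is near (245,231). Next I'll zoom in and measure the fixture.

```bash
cat > h.py <<'E'
import numpy as np,cv2
def cast(c,uv,z,T=None):
    T=c["pose"] if T is None else T
    uv=np.atleast_2d(np.asarray(uv,float)); K=c["intrinsics"]
    d=np.c_[(uv-[K[0,2],K[1,2]])/[K[0,0],K[1,1]],np.ones(len(uv))]@T[:3,:3].T
    o=T[:3,3]; return o+d*((z-o[2])/d[:,2])[:,None]
def proj(c,p,T=None):
    T=c["pose"] if T is None else T
    q=(np.atleast_2d(p)-T[:3,3])@T[:3,:3]; q=q@c["intrinsics"].T; return q[:,:2]/q[:,2:]
E
python3 - <<'E'
from h import *
c=dict(np.load("top0.npz")); f=c["frame"]
g=f.max(2); m=np.zeros(g.shape,np.uint8); m[130:252,200:392]=(g[130:252,200:392]<95)*255
n,l,s,_=cv2.connectedComponentsWithStats(m); print(s[:6])
k=1+s[1:,4].argmax(); ys,xs=np.where(l==k)
P=cast(c,np.c_[xs,ys],.024)[:,:2]
r=cv2.minAreaRect((P*1000).astype(np.float32)); print(r); b=cv2.boxPoints(r); print(b)
v=f[125:255,195:395]; cv2.imwrite("pics/c1.png",cv2.resize(v,None,fx=4,fy=4,interpolation=cv2.INTER_CUBIC))
cv2.imwrite("pics/m.png",(l==k).astype(np.uint8)*255)
E
```

```text
[[     0      0    560    420 227988]
 [   207    130    179    116   6157]
 [   278    130      1      1      1]
 [   280    130      2      1      2]
 [   380    130     12     22    112]
 [   387    144      1      1      1]]
((612.531494140625, -43.903564453125), (257.17303466796875, 400.5465393066406), 10.846035957336426)
[[ 448.55646  128.59592]
 [ 523.92755 -264.7954 ]
 [ 776.50653 -216.40305]
 [ 701.13544  176.98828]]
```

View pics/c1.png

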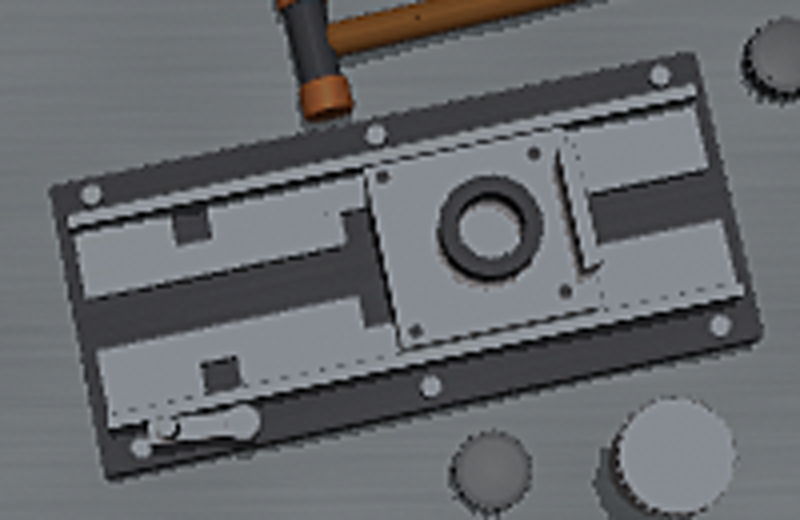

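The enlarged crop shows slab corners at (50,188), (697,53), (763,338), (107,478) and the notches at (192,225), (222,375). The board's leading edge runs (367,172)–(401,350). The latch axis is at (240,422), its bar pointing left with the pin near (165,428). Now the poses.

Run:
```python
from h import *
c=dict(np.load("top0.npz"))
C=lambda p,z: cast(c,np.atleast_2d(p)/4+np.array([195,125])-.375,z)
k=C([(50,188),(697,53),(763,338),(107,478)],.024)[:,:2]   # +x+y, +x-y, -x-y, -x+y
m=np.array([[90,200],[90,-200],[-90,-200],[-90,200]])/1e3
ct=k.mean(0); a=k-ct; yaw=np.arctan2((m[:,0]*a[:,1]-m[:,1]*a[:,0]).sum(),(m*a).sum())
R=np.array([[np.cos(yaw),-np.sin(yaw)],[np.sin(yaw),np.cos(yaw)]])
print("fix",ct,yaw,"res",((a@R)-m).round(4).tolist())
F=lambda p,z:((C(p,z)[:,:2]-ct)@R).round(4).tolist()
print("lead",F([(367,172),(401,350)],.05),"ring",F((490,229),.075),"notch",F([(192,225),(222,375)],.027))
print("riboutertop",F([(563,150),(602,268)],.08))
print("axis",F((242,422),.053),"pin",F((168,428),.077),"caps",F([(491,472),(678,452)],.022))
np.savez("fix.npz",ct=ct,yaw=yaw,R=R)
D=c["depth"]; 
for u,v in[(317,160),(300,190),(330,160)]: print(D[v,u])
```

```text
fix [ 0.57960909 -0.05078206] 0.1865631233631539 res [[-0.0005, -0.0004], [-0.001, -0.0002], [0.0013, 0.0016], [0.0003, -0.001]]
lead [[0.0531, 0.0114], [-0.0545, 0.014]] ring [[0.0001, -0.0495]] notch [[0.0485, 0.1198], [-0.0441, 0.1201]]
riboutertop [[0.0354, -0.0997], [-0.0361, -0.1062]]
axis [[-0.0768, 0.1127]] pin [[-0.0741, 0.1532]] caps [[-0.133, -0.0238], [-0.1442, -0.1342]]
1.143579
1.1298212
1.1401445
```

```bash
cat >> h.py <<'E'
from scipy.spatial.transform import Rotation as Ro
_f=np.load("fix.npz"); ct,yaw,R=_f["ct"],float(_f["yaw"]),_f["R"]
def tool(s): return Ro.from_quat(np.roll(s["tcp_rot"],-1))
def fx(p): return np.r_[(np.asarray(p)[:2]-ct)@R,p[2]]       # world->fixture
def wd(p): return np.r_[ct+R@np.asarray(p)[:2],p[2]]
TGT=Ro.from_matrix(np.c_[np.r_[R[:,1],0],np.r_[R[:,0],0],[0,0,-1]])   # tool x = fixture +y, tool y = fixture +x
def go(s,p):
    r=tool(s); print("slide",r.inv().apply(wd(p)-s["position"]).round(4).tolist(),"twist",(r.inv()*TGT).as_rotvec().round(4).tolist())
E
python3 - <<'E'
from h import *
from rig import ctrl
s=ctrl.sense(); print(fx(s["position"])); go(s,[0,-.16,.2])
E
```

```text
[-0.29059487  0.66479513  0.23853429]
slide [-0.6436, -0.592, 0.0394] twist [-0.0016, 0.0007, 1.0824]
```

Request:
move_arm(
  series=[
    {"slide": [-0.04,-0.037,0.002],"twist": [0,0,0.108],"fingers": -1},
    {"slide": [-0.08,-0.074,0.005],"twist": [0,0,0.216],"fingers": -1},
    {"slide": [-0.12,-0.11,0.007],"twist": [0,0,0.324],"fingers": -1},
    {"slide": [-0.16,-0.147,0.01],"twist": [0,0,0.433],"fingers": -1},
    {"slide": [-0.2,-0.184,0.012],"twist": [0,0,0.541],"fingers": -1},
    {"slide": [-0.24,-0.221,0.015],"twist": [0,0,0.65],"fingers": -1},
    {"slide": [-0.28,-0.258,0.017],"twist": [0,0,0.758],"fingers": -1},
    {"slide": [-0.32,-0.294,0.02],"twist": [0,0,0.866],"fingers": -1},
    {"slide": [-0.36,-0.331,0.022],"twist": [0,0,0.974],"fingers": -1},
    {"slide": [-0.4,-0.368,0.025],"twist": [0,0,1.082],"fingers": -1},
  ],
)

```text
clock: 1.35
position: [0.444, 0.0771, 0.2141]
tcp_rot: [-0.0, 0.639, 0.769, 0.0]
ft_force: [0.7, 0.6, 0.6]
grip_width: 0.0004
```

Run:
```python
from h import *
from rig import ctrl
s=ctrl.sense(); print(fx(s["position"])); go(s,[0,-.16,.15])
```

```text
[-0.1095683   0.15085959  0.21410457]
slide [-0.3105, 0.1106, 0.064] twist [0.0002, -0.0004, -0.0035]
```

Request:
move_arm(
  series=[
    {"slide": [-0.045,0.016,0.0],"twist": [0,0,0],"fingers": -1},
    {"slide": [-0.09,0.032,0.0],"twist": [0,0,0],"fingers": -1},
    {"slide": [-0.135,0.048,0.0],"twist": [0,0,0],"fingers": -1},
    {"slide": [-0.18,0.064,0.01],"twist": [0,0,0],"fingers": -1},
    {"slide": [-0.225,0.08,0.02],"twist": [0,0,0],"fingers": -1},
    {"slide": [-0.27,0.096,0.03],"twist": [0,0,0],"fingers": -1},
    {"slide": [-0.31,0.11,0.045],"twist": [0,0,0],"fingers": -1},
    {"slide": [-0.31,0.11,0.064],"twist": [0,0,-0.003],"fingers": -1},
    {"slide": [-0.31,0.11,0.064],"twist": [0,0,-0.003],"fingers": -1},
    {"slide": [-0.31,0.11,0.064],"twist": [0,0,-0.003],"fingers": -1},
  ],
)

```text
clock: 2.6
position: [0.6092, -0.205, 0.1506]
tcp_rot: [0.0, 0.637, 0.771, 0.0]
ft_force: [-0.1, 0.1, 0.4]
grip_width: -0.0002
```

Run:
```python
from h import *
from rig import ctrl
s=ctrl.sense(); c=ctrl.camera("wrist"); cv2.imwrite("pics/w1.png",c["frame"])
M=np.eye(4);M[:3,:3]=tool(s).as_matrix();M[:3,3]=s["position"]; c["pose"]=M@c["tool_from_camera"]; np.savez("w1.npz",**c)
print(fx(s["position"]),np.round(c["pose"],3).tolist()); go(s,[0,-.145,.052])
t=dict(np.load("top0.npz"));
# expected pixels of key points
for n,p in dict(ribL=[-.035,-.107,.08],ribR=[.035,-.107,.08],slab=[0,-.2,.03],ribbotL=[-.035,-.107,.05]).items(): print(n,proj(c,wd(p)).round(0))
```

```text
[ 0.0004418  -0.1570274   0.15062815] [[0.982, 0.181, 0.057, 0.596], [0.19, -0.938, -0.292, -0.13], [0.001, 0.297, -0.955, 0.285], [0.0, 0.0, 0.0, 1.0]]
slide [0.012, -0.0004, 0.0986] twist [0.0001, -0.0001, 0.0038]
ribL [[210. 145.]]
ribR [[335. 146.]]
slab [[273. 259.]]
ribbotL [[218. 139.]]
```

View pics/w1.png

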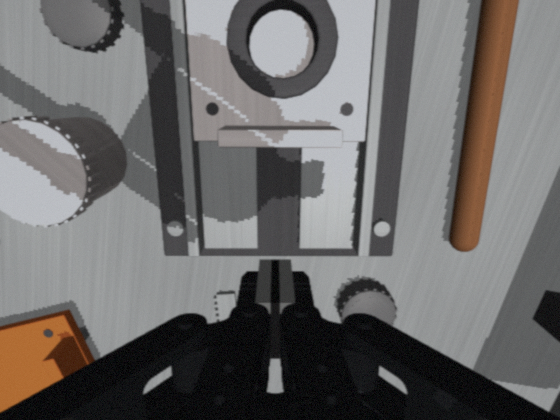

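The wrist view shows the rib's top outer edge at (218–342, 147), within about 4 mm of my prediction. The guides clear the fingers. Descending behind the rib.

Request:
move_arm(
  series=[
    {"slide": [0.004,0.001,0.02],"twist": [0,0,0.004],"fingers": -1},
    {"slide": [0.008,0.001,0.05],"twist": [0,0,0.004],"fingers": -1},
    {"slide": [0.012,0.001,0.08],"twist": [0,0,0.004],"fingers": -1},
    {"slide": [0.012,0.001,0.095],"twist": [0,0,0.004],"fingers": -1},
    {"slide": [0.012,0.001,0.1],"twist": [0,0,0.004],"fingers": -1},
    {"slide": [0.016,0.001,0.1],"twist": [0,0,0.004],"fingers": -1},
    {"slide": [0.021,0.001,0.1],"twist": [0,0,0.004],"fingers": -1},
    {"slide": [0.026,0.001,0.1],"twist": [0,0,0.004],"fingers": -1},
    {"slide": [0.031,0.001,0.1],"twist": [0,0,0.004],"fingers": -1},
    {"slide": [0.036,0.001,0.1],"twist": [0,0,0.004],"fingers": -1},
  ],
)

```text
clock: 3.9
position: [0.6033, -0.1694, 0.0504]
tcp_rot: [0.0, 0.638, 0.77, 0.0]
ft_force: [-0.5, 0.5, -0.9]
grip_width: 0.0001
```

Run:
```python
from h import *
from rig import ctrl
s=ctrl.sense(); print(fx(s["position"]),R.T@s["ft_force"][:2],s["ft_force"][2]); go(s,[0,-.02,.05])
```

```text
[ 0.00131426 -0.12097286  0.0504494 ] [-0.34718567  0.59086441] -0.8972990460748197
slide [0.101, -0.0014, 0.0004] twist [0.0002, 0.0001, -0.0004]
```

Request:
move_arm(
  series=[
    {"slide": [0.003,-0.001,0],"twist": [0,0,0],"fingers": -1},
    {"slide": [0.008,-0.001,0],"twist": [0,0,0],"fingers": -1},
    {"slide": [0.015,-0.001,0],"twist": [0,0,0],"fingers": -1},
    {"slide": [0.023,-0.001,0],"twist": [0,0,0],"fingers": -1},
    {"slide": [0.031,-0.001,0],"twist": [0,0,0],"fingers": -1},
    {"slide": [0.039,-0.001,0],"twist": [0,0,0],"fingers": -1},
    {"slide": [0.047,-0.001,0],"twist": [0,0,0],"fingers": -1},
    {"slide": [0.055,-0.001,0],"twist": [0,0,0],"fingers": -1},
    {"slide": [0.062,-0.001,0],"twist": [0,0,0],"fingers": -1},
    {"slide": [0.066,-0.001,0],"twist": [0,0,0],"fingers": -1},
  ],
)

```text
clock: 5.15
position: [0.5901, -0.1047, 0.0504]
tcp_rot: [0.0, 0.638, 0.77, -0.0]
ft_force: [0.9, -5.7, 1.4]
grip_width: 0.0003
```

```bash
cat > look.py <<'E'
import sys
from h import *
from rig import ctrl
s=ctrl.sense(); print("tcp",fx(s["position"]).round(4),"F",(R.T@s["ft_force"][:2]).round(1),s["ft_force"][2].round(1))
c=ctrl.camera("top"); np.savez("top.npz",**c); f=c["frame"]
cv2.imwrite(f"pics/{sys.argv[1]}.png",cv2.resize(f[125:255,195:395],None,fx=4,fy=4,interpolation=cv2.INTER_CUBIC))
E
python3 look.py p1
```

```text
tcp [ 0.0003 -0.055   0.0504] F [-0.2 -5.8] 1.4
```

View pics/p1.png

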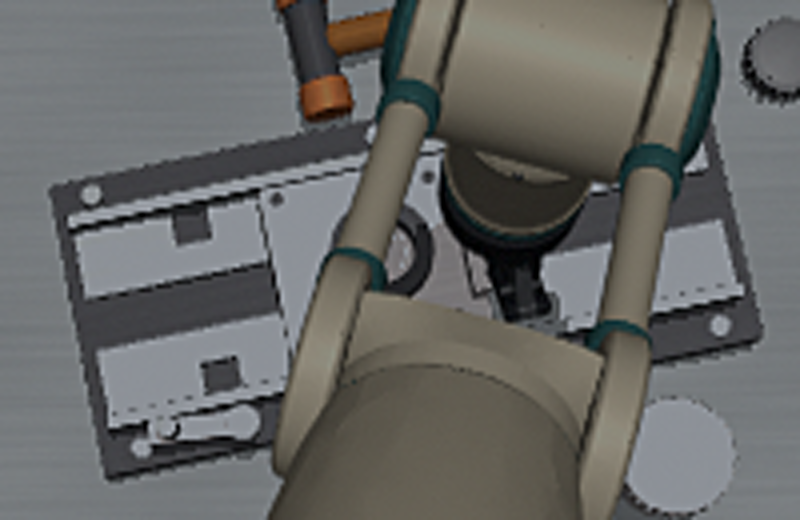

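The arm covers part of the view. The board's leading edge is now at about (262,192)–(291,345), sliding with about 6 N. Measuring what is left to go.

Run:
```python
from h import *
c=dict(np.load("top.npz"))
p=cast(c,np.array([(262,192),(291,345)])/4+np.array([195,125])-.375,.05)
print([fx(q).round(4) for q in p])
```

```text
[array([0.0543, 0.0744, 0.05  ]), array([-0.0383,  0.076 ,  0.05  ])]
```

Request:
move_arm(
  series=[
    {"slide": [0.002,0,0],"twist": [0,0,0],"fingers": -1},
    {"slide": [0.006,0,0],"twist": [0,0,0],"fingers": -1},
    {"slide": [0.012,0,0],"twist": [0,0,0],"fingers": -1},
    {"slide": [0.018,0,0],"twist": [0,0,0],"fingers": -1},
    {"slide": [0.025,0,0],"twist": [0,0,0],"fingers": -1},
    {"slide": [0.031,0,0],"twist": [0,0,0],"fingers": -1},
    {"slide": [0.037,0,0],"twist": [0,0,0],"fingers": -1},
    {"slide": [0.042,0,0],"twist": [0,0,0],"fingers": -1},
    {"slide": [0.045,0,0],"twist": [0,0,0],"fingers": -1},
    {"slide": [0.047,0,0],"twist": [0,0,0],"fingers": -1},
  ],
)

```text
clock: 6.45
position: [0.5815, -0.0592, 0.0504]
tcp_rot: [0.0, 0.638, 0.77, -0.0]
ft_force: [0.7, -5.2, -0.5]
grip_width: 0.0001
```

Request:
move_arm(
  series=[
    {"slide": [0.0005,0,0],"twist": [0,0,0],"fingers": -1},
    {"slide": [0.001,0,0],"twist": [0,0,0],"fingers": -1},
    {"slide": [0.0015,0,0],"twist": [0,0,0],"fingers": -1},
    {"slide": [0.002,0,0],"twist": [0,0,0],"fingers": -1},
    {"slide": [0.0025,0,0],"twist": [0,0,0],"fingers": -1},
    {"slide": [0.003,0,0],"twist": [0,0,0],"fingers": -1},
    {"slide": [0.0035,0,0],"twist": [0,0,0],"fingers": -1},
    {"slide": [0.004,0,0],"twist": [0,0,0],"fingers": -1},
    {"slide": [0.0045,0,0],"twist": [0,0,0],"fingers": -1},
    {"slide": [0.005,0,0],"twist": [0,0,0],"fingers": -1},
  ],
)

```text
clock: 7.7
position: [0.5801, -0.0543, 0.0501]
tcp_rot: [-0.0, 0.638, 0.77, -0.0]
ft_force: [-0.0, -4.0, -1.7]
grip_width: -0.0004
```

```bash
python3 look.py p2
```

```text
tcp [-0.0002 -0.0035  0.0501] F [-0.8 -4. ] -1.7
```

Request:
move_arm(
  series=[
    {"slide": [0.0003,0,0],"twist": [0,0,0],"fingers": -1},
    {"slide": [0.0006,0,0],"twist": [0,0,0],"fingers": -1},
    {"slide": [0.0009,0,0],"twist": [0,0,0],"fingers": -1},
    {"slide": [0.0012,0,0],"twist": [0,0,0],"fingers": -1},
    {"slide": [0.0015,0,0],"twist": [0,0,0],"fingers": -1},
    {"slide": [0.0018,0,0],"twist": [0,0,0],"fingers": -1},
    {"slide": [0.0021,0,0],"twist": [0,0,0],"fingers": -1},
    {"slide": [0.0024,0,0],"twist": [0,0,0],"fingers": -1},
    {"slide": [0.0027,0,0],"twist": [0,0,0],"fingers": -1},
    {"slide": [0.003,0,0],"twist": [0,0,0],"fingers": -1},
  ],
)

```text
clock: 9.0
position: [0.5801, -0.0511, 0.0503]
tcp_rot: [0.0, 0.638, 0.77, 0.0]
ft_force: [1.3, -2.9, -3.3]
grip_width: -0.0001
```

```bash
cat > wz.py <<'E'
from h import *
from rig import ctrl
import sys
s=ctrl.sense(); print("tcp",fx(s["position"]).round(4),"F",(R.T@s["ft_force"][:2]).round(1),s["ft_force"][2].round(1))
c=ctrl.camera("wrist"); M=np.eye(4);M[:3,:3]=tool(s).as_matrix();M[:3,3]=s["position"]; c["pose"]=M@c["tool_from_camera"]; np.savez("w.npz",**c)
cv2.imwrite("pics/%s.png"%sys.argv[1],c["frame"])
v,u=np.mgrid[0:420:2,0:560:2]; d=c["depth"][v,u]; K=c["intrinsics"]
P=np.stack([(u-K[0,2])/K[0,0]*d,(v-K[1,2])/K[1,1]*d,d],-1)[d>0]@c["pose"][:3,:3].T+c["pose"][:3,3]
Q=np.c_[(P[:,:2]-ct)@R,P[:,2]]; np.save("Q.npy",Q)
for n,(a,b,x,y) in dict(plateL=(-.05,-.037,.03,.11),plateR=(.037,.05,.03,.11),guide=(.058,.064,.03,.11),slabL=(-.085,-.07,.0,.08)).items():
    q=Q[(Q[:,0]>a)&(Q[:,0]<b)&(Q[:,1]>x)&(Q[:,1]<y),2]; print(n,len(q),np.percentile(q,[10,50,90]).round(4) if len(q) else "")
E
python3 wz.py w2
```

```text
tcp [ 0.0005 -0.0004  0.0503] F [ 0.8 -3.1] -3.3
plateL 1871 [0.0433 0.0441 0.045 ]
plateR 1840 [0.0433 0.0442 0.045 ]
guide 1037 [0.0394 0.0454 0.0467]
slabL 1347 [0.0234 0.0242 0.0251]
```

View pics/w2.png

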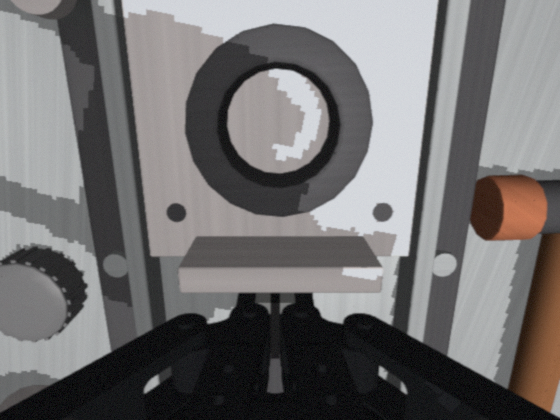

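The plate reads 44 mm on both sides, so the board has dropped and lies flat. The ring is centred at (280,120), untouched. I'll back off, rise, and stop short of the latch for a close look.

Request:
move_arm(
  series=[
    {"slide": [-0.008,0,0],"twist": [0,0,0],"fingers": -1},
    {"slide": [-0.025,0,0],"twist": [0,0,0],"fingers": -1},
    {"slide": [-0.03,0,-0.03],"twist": [0,0,0],"fingers": -1},
    {"slide": [-0.03,0,-0.08],"twist": [0,0,0],"fingers": -1},
    {"slide": [-0.03,-0.04,-0.1],"twist": [0,0,0],"fingers": -1},
    {"slide": [-0.02,-0.08,-0.1],"twist": [0,0,0],"fingers": -1},
    {"slide": [0.02,-0.1,-0.1],"twist": [0,0,0],"fingers": -1},
    {"slide": [0.05,-0.1,-0.1],"twist": [0,0,0],"fingers": -1},
    {"slide": [0.05,-0.1,-0.1],"twist": [0,0,0],"fingers": -1},
    {"slide": [0.05,-0.1,-0.1],"twist": [0,0,0],"fingers": -1},
  ],
)

```text
clock: 10.3
position: [0.4733, -0.0213, 0.1506]
tcp_rot: [0.001, 0.638, 0.77, 0.0]
ft_force: [-0.0, -0.2, -0.4]
grip_width: 0.0
```

```bash
python3 wz.py w3
python3 - <<'E'
from h import *
from rig import ctrl
print(ctrl.sense()["qpos"].round(2))
c=dict(np.load("w.npz"))
print(proj(c,[wd(p) for p in([-.078,.112,.053],[-.075,.154,.077])]).round(0))
Q=np.load("Q.npy"); q=Q[(Q[:,2]>.07)&(Q[:,2]<.085)&(abs(Q[:,0]+.065)<.03)&(Q[:,1]>.09)&(Q[:,1]<.17)]; print("pin top pts",len(q),q.mean(0),q.min(0),q.max(0))
E
```

```text
tcp [-0.099   0.0487  0.1506] F [-0.1 -0.1] -0.4
plateL 899 [0.0436 0.0448 0.2245]
plateR 392 [0.0434 0.0443 0.0452]
guide 329 [0.0412 0.0455 0.0469]
slabL 1629 [0.024  0.198  0.2244]
[-0.19  0.2   1.85 -0.    1.09 -0.38]
[[307. 118.]
 [318.  39.]]
pin top pts 115 [-0.07103218  0.15270402  0.07667464] [-0.0766595   0.14719742  0.07040825] [-0.065441    0.15826193  0.0796993 ]
```

View pics/w3.png

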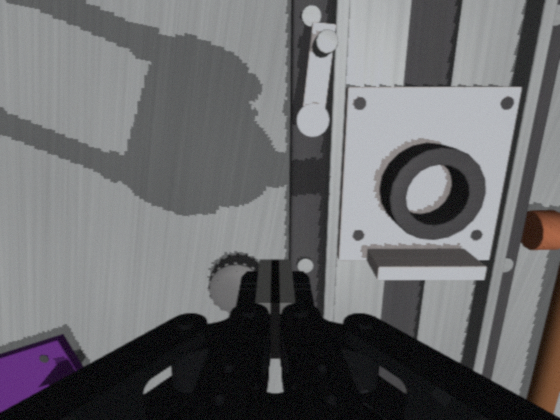

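The close view shows the latch axis at (313,118) and the pin at (326,41), i.e. fixture (-0.071, 0.153), top at 77 mm and angle about 0.09 rad. I'll lower beside the pin on its near side.

Request:
move_arm(
  series=[
    {"slide": [0.03,-0.006,0],"twist": [0,0,0],"fingers": -1},
    {"slide": [0.06,-0.006,0],"twist": [0,0,0],"fingers": -1},
    {"slide": [0.09,-0.006,0],"twist": [0,0,0],"fingers": -1},
    {"slide": [0.104,-0.006,0.01],"twist": [0,0,0],"fingers": -1},
    {"slide": [0.104,-0.006,0.035],"twist": [0,0,0],"fingers": -1},
    {"slide": [0.104,-0.006,0.06],"twist": [0,0,0],"fingers": -1},
    {"slide": [0.104,-0.006,0.08],"twist": [0,0,0],"fingers": -1},
    {"slide": [0.104,-0.006,0.0845],"twist": [0,0,0],"fingers": -1},
    {"slide": [0.104,-0.006,0.0845],"twist": [0,0,0],"fingers": -1},
    {"slide": [0.104,-0.006,0.0845],"twist": [0,0,0],"fingers": -1},
  ],
)

```text
clock: 11.6
position: [0.4482, 0.0804, 0.0664]
tcp_rot: [0.001, 0.638, 0.77, 0.001]
ft_force: [-0.3, 0.1, 0.2]
grip_width: 0.0002
```

Run:
```python
from h import *
from rig import ctrl
s=ctrl.sense(); p=fx(s["position"]); print(p,s["ft_force"].round(1))
A=np.array([-.0755,.112])
for d in(.0205,):
  for th in np.r_[.1:1.7:.1,1.65]:
    q=A+.042*np.array([np.sin(th),np.cos(th)])-d*np.array([np.cos(th),-np.sin(th)])
    print(round(th,2),"slide x,y",(q[1]-p[1]).round(4),(q[0]-p[0]).round(4))
```

```text
[-0.10481992  0.15332568  0.06640242] [-0.3  0.1  0.2]
0.1 slide x,y 0.0025 0.0131
0.2 slide x,y 0.0039 0.0176
0.3 slide x,y 0.0049 0.0221
0.4 slide x,y 0.0053 0.0268
0.5 slide x,y 0.0054 0.0315
0.6 slide x,y 0.0049 0.0361
0.7 slide x,y 0.004 0.0407
0.8 slide x,y 0.0026 0.0452
0.9 slide x,y 0.0008 0.0495
1.0 slide x,y -0.0014 0.0536
1.1 slide x,y -0.004 0.0575
1.2 slide x,y -0.007 0.061
1.3 slide x,y -0.0103 0.0643
1.4 slide x,y -0.014 0.0672
1.5 slide x,y -0.0179 0.0698
1.6 slide x,y -0.0221 0.0719
1.65 slide x,y -0.0242 0.0728
```

Request:
move_arm(
  series=[
    {"slide": [0.0025,0.008,0],"twist": [0,0,0.1],"fingers": -1},
    {"slide": [0.0025,0.013,0],"twist": [0,0,0.1],"fingers": -1},
    {"slide": [0.004,0.0175,0],"twist": [0,0,0.2],"fingers": -1},
    {"slide": [0.005,0.022,0],"twist": [0,0,0.3],"fingers": -1},
    {"slide": [0.005,0.027,0],"twist": [0,0,0.4],"fingers": -1},
    {"slide": [0.005,0.0315,0],"twist": [0,0,0.5],"fingers": -1},
    {"slide": [0.005,0.036,0],"twist": [0,0,0.6],"fingers": -1},
    {"slide": [0.004,0.0405,0],"twist": [0,0,0.7],"fingers": -1},
    {"slide": [0.0025,0.045,0],"twist": [0,0,0.8],"fingers": -1},
    {"slide": [0.001,0.0495,0],"twist": [0,0,0.9],"fingers": -1},
  ],
)

```text
clock: 12.85
position: [0.4957, 0.0913, 0.0661]
tcp_rot: [-0.0, 0.91, 0.415, 0.0]
ft_force: [-0.5, 2.4, -0.5]
grip_width: 0.0003
```

Run:
```python
from h import *
from rig import ctrl
s=ctrl.sense(); p=fx(s["position"]); r=tool(s); print(p,(R.T@s["ft_force"][:2]).round(1),s["ft_force"][2],s["grip_width"],(TGT.inv()*r).as_rotvec())
A=np.array([-.0755,.112]); th0=(TGT.inv()*r).as_rotvec()[2]
for th in np.r_[.9:1.71:.1]:
    q=A+.042*np.array([np.sin(th),np.cos(th)])-.0205*np.array([np.cos(th),-np.sin(th)])
    print(round(th,2),r.inv().apply(wd(np.r_[q,.066])-s["position"]).round(4),(th-th0).round(2))
```

```text
[-0.05607741  0.15516277  0.06613888] [-0.1  2.4] -0.48369979072018354 0.0002840525929955973 [4.83308081e-04 9.06246681e-04 9.02118025e-01]
0.9 [-0.      0.0012  0.0001] -0.0
1.0 [0.0018 0.0055 0.0001] 0.1
1.1 [0.0032 0.01   0.0001] 0.2
1.2 [0.0042 0.0146 0.0001] 0.3
1.3 [0.0047 0.0192 0.0001] 0.4
1.4 [0.0047 0.0239 0.0001] 0.5
1.5 [0.0043 0.0285 0.0001] 0.6
1.6 [0.0034 0.0331 0.0001] 0.7
1.7 [0.002  0.0376 0.0001] 0.8
```

Request:
move_arm(
  series=[
    {"slide": [0.001,0.003,0],"twist": [0,0,0.05],"fingers": -1},
    {"slide": [0.002,0.0055,0],"twist": [0,0,0.1],"fingers": -1},
    {"slide": [0.003,0.01,0],"twist": [0,0,0.2],"fingers": -1},
    {"slide": [0.004,0.0145,0],"twist": [0,0,0.3],"fingers": -1},
    {"slide": [0.0045,0.019,0],"twist": [0,0,0.4],"fingers": -1},
    {"slide": [0.0045,0.0215,0],"twist": [0,0,0.45],"fingers": -1},
    {"slide": [0.0045,0.024,0],"twist": [0,0,0.5],"fingers": -1},
    {"slide": [0.0045,0.026,0],"twist": [0,0,0.55],"fingers": -1},
    {"slide": [0.0045,0.0275,0],"twist": [0,0,0.6],"fingers": -1},
    {"slide": [0.004,0.0285,0],"twist": [0,0,0.6],"fingers": -1},
  ],
)

```text
clock: 14.1
position: [0.5206, 0.0755, 0.0662]
tcp_rot: [-0.0, 0.992, 0.129, 0.001]
ft_force: [1.4, 1.8, -1.2]
grip_width: -0.0001
```

```bash
python3 look.py p3
```

```text
tcp [-0.0346  0.135   0.0662] F [1.7 1.5] -1.2
```

Request:
move_arm(
  series=[
    {"slide": [0,0.0004,0],"twist": [0,0,0],"fingers": -1},
    {"slide": [0,0.0008,0],"twist": [0,0,0],"fingers": -1},
    {"slide": [0,0.0012,0],"twist": [0,0,0],"fingers": -1},
    {"slide": [0,0.0016,0],"twist": [0,0,0],"fingers": -1},
    {"slide": [0,0.002,0],"twist": [0,0,0],"fingers": -1},
    {"slide": [0,0.0024,0],"twist": [0,0,0],"fingers": -1},
    {"slide": [0,0.0028,0],"twist": [0,0,0],"fingers": -1},
    {"slide": [0,0.0032,0],"twist": [0,0,0],"fingers": -1},
    {"slide": [0,0.0035,0],"twist": [0,0,0],"fingers": -1},
    {"slide": [0,0.0035,0],"twist": [0,0,0],"fingers": -1},
  ],
)

```text
clock: 15.4
position: [0.5208, 0.0717, 0.0658]
tcp_rot: [-0.0, 0.992, 0.128, -0.0]
ft_force: [0.8, 1.0, -0.9]
grip_width: -0.0
```

```bash
python3 look.py p4
```

```text
tcp [-0.035   0.1313  0.0658] F [0.9 0.8] -0.9
```

Request:
move_arm(
  series=[
    {"slide": [0,0.0004,0],"twist": [0,0,0],"fingers": -1},
    {"slide": [0,0.0008,0],"twist": [0,0,0],"fingers": -1},
    {"slide": [0,0.0012,0],"twist": [0,0,0],"fingers": -1},
    {"slide": [0,0.0016,0],"twist": [0,0,0],"fingers": -1},
    {"slide": [0,0.002,0],"twist": [0,0,0],"fingers": -1},
    {"slide": [0,0.0024,0],"twist": [0,0,0],"fingers": -1},
    {"slide": [0,0.0028,0],"twist": [0,0,0],"fingers": -1},
    {"slide": [0,0.0032,0],"twist": [0,0,0],"fingers": -1},
    {"slide": [0,0.0035,0],"twist": [0,0,0],"fingers": -1},
    {"slide": [0,0.0035,0],"twist": [0,0,0],"fingers": -1},
  ],
)

```text
clock: 16.7
position: [0.5212, 0.0704, 0.0658]
tcp_rot: [-0.002, 0.992, 0.127, -0.0]
ft_force: [-0.2, 9.4, 1.3]
grip_width: -0.0001
```

```bash
python3 wz.py w4; python3 look.py p5
```

```text
tcp [-0.0349  0.1299  0.0658] F [1.6 9.3] 1.3
plateL 1155 [0.0435 0.0444 0.1183]
plateR 1590 [0.0434 0.0442 0.0451]
guide 839 [0.0288 0.0454 0.0468]
slabL 345 [0.0235 0.0242 0.0252]
tcp [-0.0349  0.1299  0.0658] F [1.6 9.2] 1.5
```

View pics/w4.png

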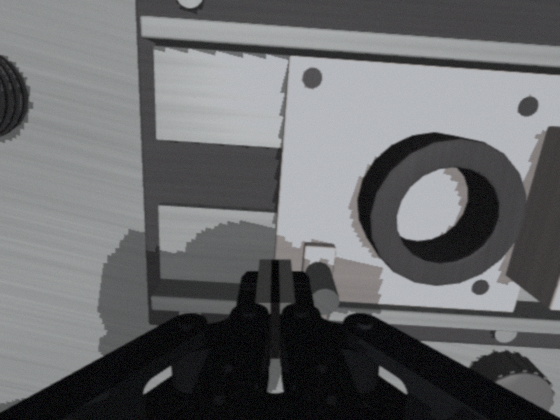

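The force rose to 9 N at the stop. The latch bar lies across the board edge with its end at (319,250) and its pin at (322,290), and the ring is clear. Backing off.

Request:
move_arm(
  series=[
    {"slide": [0,-0.006,0],"twist": [0,0,0],"fingers": -1},
    {"slide": [0,-0.02,0],"twist": [0,0,0],"fingers": -1},
    {"slide": [0,-0.035,-0.01],"twist": [0,0,0],"fingers": -1},
    {"slide": [0,-0.045,-0.05],"twist": [0,0,0],"fingers": -1},
    {"slide": [0,-0.06,-0.1],"twist": [0,0,0],"fingers": -1},
    {"slide": [0,-0.11,-0.12],"twist": [0,0,0],"fingers": -1},
    {"slide": [0,-0.17,-0.13],"twist": [0,0,0],"fingers": -1},
    {"slide": [0,-0.22,-0.13],"twist": [0,0,0],"fingers": -1},
    {"slide": [0,-0.25,-0.13],"twist": [0,0,0],"fingers": -1},
    {"slide": [0,-0.25,-0.13],"twist": [0,0,0],"fingers": -1},
  ],
)

```text
clock: 18.05
position: [0.4571, 0.3124, 0.1964]
tcp_rot: [-0.0, 0.992, 0.13, 0.0]
ft_force: [-0.1, -0.4, -0.2]
grip_width: 0.0003
```

```bash
python3 look.py p6
```

```text
tcp [-0.053   0.3796  0.1964] F [-0.2 -0.4] -0.2
```

View pics/p6.png

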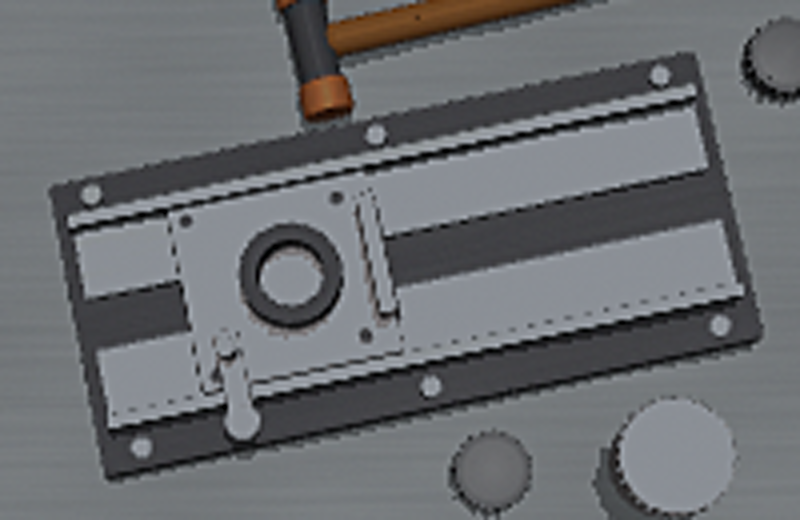

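The board is home, its leading edge at about (172,212)–(205,388). The ring is centred at (291,276), and the latch runs from its axis (242,422) to the pin (226,342). One numeric check, then I hand in.

Run:
```python
from h import *
from rig import ctrl
c=dict(np.load("top.npz"))
C=lambda p,z:fx(cast(c,np.atleast_2d(p)/4+np.array([195,125])-.375,z)[0])
a,p=C((242,422),.053),C((226,342),.077); d=p-a; th=np.arctan2(d[0],d[1])
print("latch",th,"lead",C((172,212),.044),C((205,388),.044),"ring",C((291,276),.069))
if th>1.42: ctrl.finish_job(); print("handed in")
```

```text
latch 1.6012963428686229 lead [0.05499176 0.1289855  0.044     ] [-0.05182951  0.13040129  0.044     ] ring [-0.0017869   0.06759858  0.069     ]
the job is handed in; nothing more can be done
handed in
```

I pushed the board along its rails with the shut fingers until it dropped into the notches. I then swung the latch across to its stop, backed the arm clear of everything, and handed the job in at about 18 s of the 54 s allowed.

Last checks:
- **Board:** its leading edge was at fixture y of about 0.130 m, which puts the origin at about 0.070 m (home). The plate top measured 44 mm on both sides, so it lies flat and dropped.
- **Ring gauge:** it was about 3 mm from the board's centre and never touched.
- **Latch:** the picture gives 1.60 rad, which agrees with the 1.571 rad stop within measuring error. Force rose to about 9 N at the stop.
- **Disagreement:** the wrist and top cameras differed by about 3 to 4 mm across the rails, which did not matter for the pushes.
- **Not checked:** of the things to leave alone, I only saw the hammer, canister and both caps in the final crop. They looked unmoved, but I did not measure them. The comb and plug gauge were outside that crop, and no move went near them.

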